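Tip the banana plugs through the sprung shelf gate

TASK

Take the blue tray that holds the two brass banana plugs by its handle and, with the tray's nose, push the sprung steel gate of the white shelf open; while the nose holds the gate open, tip both plugs into the shelf. Then draw the tray out so that the gate springs shut, stand the tray upright on the bench again and let go. Leave the other tray with its gear, the tally box and the monitor hood where they are.

Things in the scene. Friction and masses are not known exactly. Their poses are not given: they have to be found in the camera images.
- plug_tray_grip (a point): Centre of the black handle of the blue tray that holds the plugs. Tray: 120 mm long (x, from handle end to nose), 80 wide (y), about 0.2 kg, z up. The handle is an upright fin 40 mm long (x), 12 thick (y, the way to close on it), 60 tall, on the tray's 40 mm long rear block (top 34 mm high); this point is half-way up it, 64 mm above the tray's underside.
- plug_tray_nose (a point): Lower edge of the same tray's open nose, at its middle: 100 mm ahead (+x) of the handle centre and 51 mm below it. The pan before the block is 80 mm long with 22 mm side walls and no wall at the nose; its floor rises 8 degrees to the nose, so plugs roll back against the block when level and roll out with the nose tipped well over 8 degrees down (about 40 is good).
- gear_tray_grip (a point): The same handle point on the other blue tray, of the same shape, which holds a silver toothed gear (52 mm across). A bystander.
- plug_a_mid (a point): Middle of a polished brass banana plug, 61 mm long along y, barrel 12 mm thick, lying across the plug tray against its block; 30 g; it rolls freely.
- plug_b_mid (a point): The second plug, same as the first, lying beside it in the tray.
- mouth (a point): Middle of the gate's hinge line on the front lip of the white shelf (220 mm wide, 230 deep, 120 high, clear cover, fixed on the bench), 60 mm above the bench and 40 above the shelf floor. x points level into the shelf, y along the hinge, z up. The cover's front edge is 62 mm in and 64 up; bring the tray's nose in between, about 35 mm in and within 30 mm of the middle, from above.
- gate (a joint): Gate angle (rad), 0 shut. The steel gate, 172 mm wide, 80 long, red free edge, slopes when shut from the hinge inwards and up at 45 degrees to just under the cover's edge. It grows as the gate is pushed down and in: 0.79 level, 1.2 the stop. A spring drives it shut: 2 to 4 N press it 35 mm from the hinge. At 0.8 to 1.0 it is a ramp into the shelf.
- tally_box: Black plastic tally box 40 x 65 x 30 mm with a red lamp, standing at the back of the shelf floor; origin at the centre of its underside. A bystander.
- hood_mid (a point): Centre of an olive rubber monitor hood, an open rectangular frame 80 x 120 mm, 60 mm high, on the bench. A bystander.
Mind the look-alikes: they are no part of the job. Leave any orange look-alike of the part that bears plug_tray_grip alone.

How it is judged:
On the way, in this order (a step that is already met when the one before it is completed fails the run):
1. the plug tray's nose holds the gate open, the plugs not yet in the shelf (value of joint gate above 0.25 rad and contact force between plug_tray and gate above 0.15 N and not (x of plug_a_mid in the frame of mouth between 0.02 and 0.226 m and y of plug_a_mid in the frame of mouth between -0.106 and 0.106 m and z of plug_a_mid in the frame of mouth between -0.045 and 0.035 m) and not (x of plug_b_mid in the frame of mouth between 0.02 and 0.226 m and y of plug_b_mid in the frame of mouth between -0.106 and 0.106 m and z of plug_b_mid in the frame of mouth between -0.045 and 0.035 m)), for 0.1 s.
2. both plugs are in the shelf while the tray still holds the gate open (value of joint gate above 0.25 rad and contact force between plug_tray and gate above 0.15 N and x of plug_a_mid in the frame of mouth between 0.05 and 0.226 m and y of plug_a_mid in the frame of mouth between -0.106 and 0.106 m and z of plug_a_mid in the frame of mouth between -0.045 and 0.035 m and x of plug_b_mid in the frame of mouth between 0.05 and 0.226 m and y of plug_b_mid in the frame of mouth between -0.106 and 0.106 m and z of plug_b_mid in the frame of mouth between -0.045 and 0.035 m), for 0.1 s.
At the end, for the whole second after the job is handed in: Both plugs lie at rest inside the shelf behind the gate, the gate is shut (within 0.1 rad), and the plug tray stands at rest upright on the bench (within 10 degrees and 10 mm of height), released (x of plug_a_mid in the frame of mouth between 0.004 and 0.226 m and y of plug_a_mid in the frame of mouth between -0.106 and 0.106 m and z of plug_a_mid in the frame of mouth between -0.045 and 0.035 m and x of plug_b_mid in the frame of mouth between 0.004 and 0.226 m and y of plug_b_mid in the frame of mouth between -0.106 and 0.106 m and z of plug_b_mid in the frame of mouth between -0.045 and 0.035 m and value of joint gate below 0.1 rad and angle between plug_tray_grip's own z axis and vertical below 0.17 rad and height (world z) of plug_tray_grip below 0.074 m and linear speed of plug_tray below 0.03 m/s and linear speed of each of plug_a, plug_b below 0.05 m/s); the robot touches nothing.
It fails at once if the gear tray is moved by more than 20 mm (distance of gear_tray_grip from where it was at the start of the episode above 0.02 m).
It fails at once if the tally box is moved by more than 30 mm (distance of tally_box from where it was at the start of the episode above 0.03 m).
It fails at once if the hood is moved by more than 20 mm (distance of hood_mid from where it was at the start of the episode above 0.02 m).
It also fails if it takes over 58 s, if anything falls off the work surface, if the arm or the gripper's body presses on something with over 40 N, if the wrist force passes 120 N, or if a joint passes its speed limit or range.

ROBOT

A 7-joint arm with a two-finger parallel gripper is mounted at the origin on the work surface. World frame = base frame: x ahead of the robot, y to its left, z up, the work surface at z = 0. Lengths are in m, angles in rad, forces in N, time in s.
With the tool pointing down it reaches from about 0.425 to 0.875 m from the base axis. Payload 4.7 kg.
Tool frame: the origin (TCP) lies on the front face of the gripper's body, between the roots of the fingers; the fingertips stand 70 mm ahead of it and the grasp point (between the pads) lies 51 mm ahead of it; z points along the fingers, y is the line along which they close (so a half turn about z gives the same grasp; the last joint's range is limited). The gripper opens to 87 mm and grips with 3 to 60 N. Pads are 19 mm wide; open, the fingers measure 117 mm over their backs; the gripper's body (75 mm by 190 mm) begins 51 mm behind the grasp point.
Start: joints at [0.014, 0.321, -0.07, 1.45, 0.023, 1.371, -0.057], TCP at [0.65, -0, 0.292] pointing down, gripper open.
Joint ranges: [-2.86, 2.86], [-0.3, 2.09], [-1.38, 1.24], [0.06, 2.45], [-1.56, 4.7], [0.09, 2.05], [-2.69, 2.69]. Speed limits (rad/s): [2.57, 2.57, 3.14, 3.14, 3.14, 3.14, 3.14].

INTERFACE

Orientations are given as a unit quaternion [w, x, y, z].
In Python, from bench import robot gives the robot as it stands.
- The arm moves only by the shell command python3 -m handwheel 'ROWS' [FORCE]. ROWS is JSON, a list of rows, each an object with "linear": the shift along the world's x, y, z in m, a list of three; "angular": the turn, a rotation vector about the world's x, y, z in degrees, a list of three; "grip": the finger opening in m, from 0 to 0.087. In form: [{"linear": [dx, dy, dz], "angular": [ax, ay, az], "grip": grip}, ...]. A call has 1 to 10 rows; each row shifts and turns the commanded pose from where the row before left it; what a row does not reach is not made up. A row lasts 1/8 s, in which the tool goes at most 62.5 mm and 10.7 degrees, less where a joint would pass 70% of its speed; a pose out of reach is approached as far as the arm can. A call with a gripper value outside its range is refused whole. The fingers move at their own pace and stop on an object; FORCE is the grip in N (left out, the last holds). Time passes only in rows, so rows that do not move let the fingers close. It gives the time, the measured TCP pose, the force, the opening and the grip force at its end, in the units of the state.
- robot.observe(): the state, without advancing time (a new reading comes with each control period).
- robot.get_image(name): name is "scene" or "side" or "wrist"; returns a dict with "color" (400x640x3 uint8, red, green, blue), "fx", "fy", "cx", "cy" (pixels), "R" (3x3) and "t" (3): a world point X has camera coordinates R X + t; the wrist camera has in their place "mount" (4x4, takes a point from camera to tool coordinates, whose origin is the TCP and whose axes are the flange's). Camera axes: x right, y down, z forward; pixel columns grow to the right and rows downward; lengths in m; the calibration is good to about 2 mm. A picture is of the moment at which its call begins: read the wrist's pose just before it. There is no depth.
- robot.hand_in(): hands the job in; it is judged then, once.
The state is a dict: "time": time; "joints": joint angles; "dq": joint speeds; "effort": joint torques, N m; "tcp_pos": TCP position; "ee_rot": TCP orientation; "contact_force": force on the tool from outside, world axes, zero at the start; "moment": the same for the moment, N m; "grip_width": finger opening in m; "finger_force": force on a finger pad.
Only numpy, scipy, OpenCV 4.12 (cv2) and the standard library are available. Lean on these libraries where they do the work, as an engineer would, in place of code of your own. Each camera call takes 0.05 s, during which the arm holds its last target. There are 200 camera calls.

## Working session

There is one attempt and no reset: what is moved stays moved. The work goes in short steps, Python scripts to look and compute and a shell command to move; the robot and the scene stay as the last step left them, time stands still between calls to the robot, and variables do not carry over. Pictures are saved under pics/ and viewed, at most 13 in all, crops included, and the job is handed in when it is done.

```bash
mkdir -p pics; ls; cat > h.py <<'E'
from bench import robot
import numpy as np, cv2
def save(n,f):
    im=robot.get_image(n); cv2.imwrite('pics/'+f,im['color'][:,:,::-1]); np.savez('pics/'+f+'.npz',**im); return im
def ray(im,u,v):
    R=np.array(im['R']);t=np.array(im['t']); c=-R.T@t
    d=R.T@np.array([(u-im['cx'])/im['fx'],(v-im['cy'])/im['fy'],1]); return c,d
def onz(im,u,v,z):
    c,d=ray(im,u,v); return c+d*(z-c[2])/d[2]
def proj(im,X):
    p=np.array(im['R'])@np.array(X)+np.array(im['t']); return [float(im['fx']*p[0]/p[2]+im['cx']),float(im['fy']*p[1]/p[2]+im['cy'])]
def tri(a,pa,b,pb):
    A=np.zeros((3,3));r=np.zeros(3);
    for im,p in((a,pa),(b,pb)):
        c,d=ray(im,*p);d/=np.linalg.norm(d);P=np.eye(3)-np.outer(d,d);A+=P;r+=P@c
    return np.linalg.solve(A,r)
E
python3 - <<'E'
from h import *
a=save('scene','s1.png');b=save('side','d1.png')
for i in(a,b): print(-np.array(i['R']).T@np.array(i['t']),np.round(np.array(i['R'])[2],2),i['fx'])
E
```

```text
pics
[ 1.072254   -0.08868908  0.87879732] [-0.55  0.07 -0.83] 387.94641748706044
[ 0.14181727 -0.79574284  0.75377089] [ 0.34  0.71 -0.62] 497.9712752838477
```

View pics/s1.png

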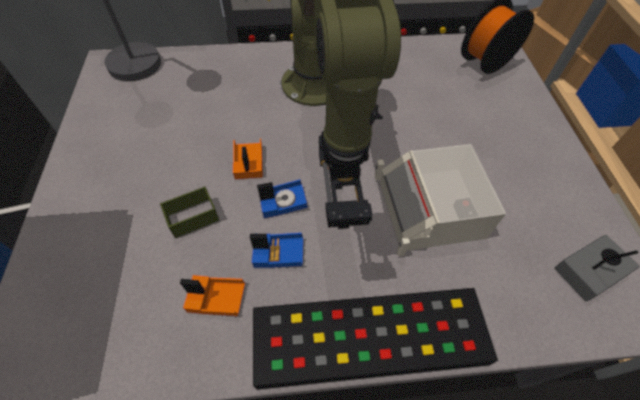

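View pics/d1.png

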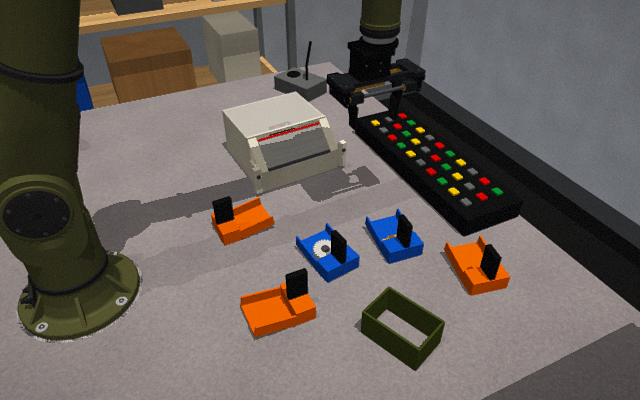

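Candidates for the plug tray: the blue tray with brass plugs (scene 278,250, handle 260,240), the blue tray with the gear (283,198), and the orange look-alikes (248,160), (215,296) and the third in the side view. I choose the blue one holding brass at (278,250). I'll check it in a close crop.

```bash
python3 - <<'E'
from h import *
a=cv2.imread('pics/s1.png');b=cv2.imread('pics/d1.png')
c1=cv2.resize(a[140:280,240:400+0],None,fx=2.5,fy=2.5,interpolation=2)
c1=cv2.resize(a[130:280,240:510],(800,444),interpolation=2)
cv2.imwrite('pics/c1.png',c1)
cv2.imwrite('pics/c2.png',cv2.resize(b[85:285,210:440],(690,600),interpolation=2))
E
```

```text
(no output)
```

View pics/c1.png

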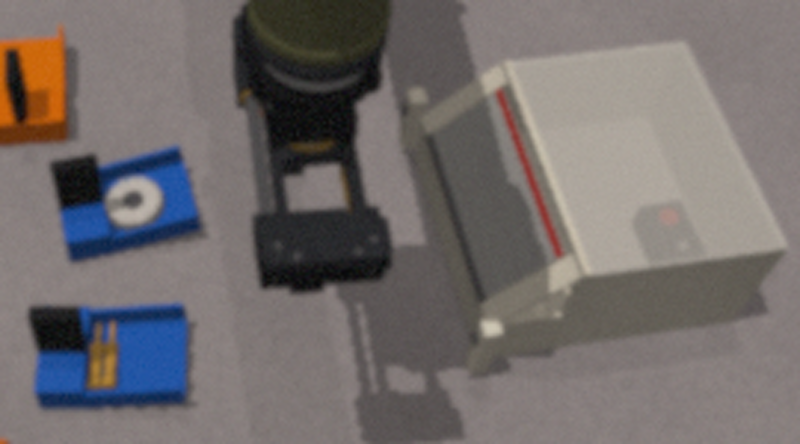

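View pics/c2.png

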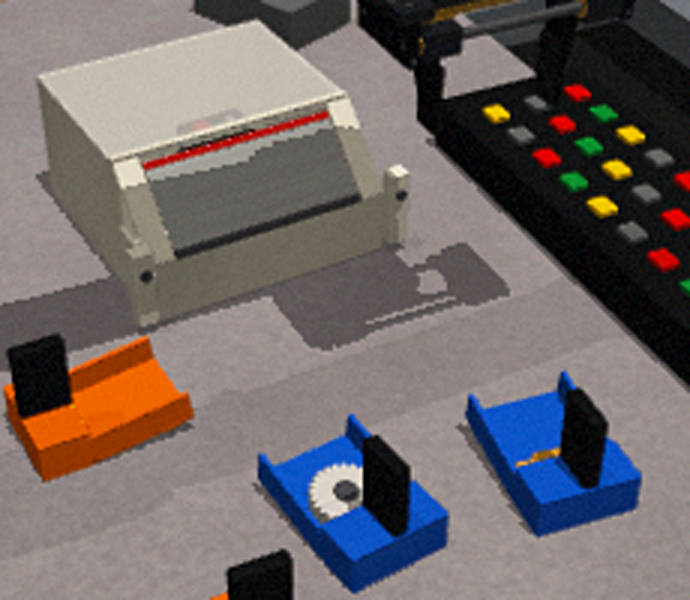

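The crops show the choice is right: two brass plugs against the block in the lower blue tray (c1 100,355), the gear in the other. The gate hinge runs c1 (430,135)–(482,302), and c2 (175,255)–(361,197).

```bash
python3 - <<'E'
from h import *
a=dict(np.load('pics/s1.png.npz'));b=dict(np.load('pics/d1.png.npz'))
A=lambda u,v:(240+u*270/800,130+v*150/444)
B=lambda u,v:(210+u/3,85+v/3)
np.set_printoptions(precision=4,suppress=True)
for n,p,q in [('hinge1',(430,135),(175,255)),('hinge2',(482,302),(361,197)),('red1',(498,90),(145,167)),('red2',(562,255),(330,115)),('lipbotR',(472,372),(402,242)),('cov1',(503,62),(108,157)),('cov2',(582,275),(347,97)),('rearbotNear',(40,405),(637,506)),('noseTop',(183,308),(469,398))]:
    print(n,tri(a,A(*p),b,B(*q)))
print('near bottom edge',onz(a,*A(40,405),0),onz(a,*A(187,405),0))
print('rear bottom edge',onz(b,*B(540,535),0),onz(b,*B(637,506),0))
print('handle top .094', onz(a,*A(30,309),.094),onz(a,*A(78,308),.094))
print('handle top side', onz(b,*B(570,391),.094),onz(b,*B(603,412),.094), 'bot.034',onz(a,*A(40,350),.034),onz(a,*A(86,349),.034))
for n,im in(('s',a),('d',b)):
    hsv=cv2.cvtColor(im['color'],cv2.COLOR_RGB2HSV);m=cv2.inRange(hsv,(105,150,40),(128,255,255))
    for c in cv2.findContours(m,0,2)[0]:
        if cv2.contourArea(c)>300: print(n,cv2.boundingRect(c),cv2.approxPolyDP(c,3,True)[:,0].tolist())
E
```

```text
hinge1 [0.4594 0.1513 0.0601]
hinge2 [0.6332 0.1618 0.0602]
red1 [0.4573 0.203  0.1152]
red2 [0.6282 0.2151 0.1152]
lipbotR [0.6704 0.1552 0.0069]
cov1 [0.4317 0.2125 0.1245]
cov2 [0.65   0.2244 0.1217]
rearbotNear [ 0.6668 -0.2052  0.0037]
noseTop [ 0.6013 -0.0811  0.0327]
near bottom edge [ 0.6641 -0.2045  0.    ] [ 0.6749 -0.0839  0.    ]
rear bottom edge [ 0.5927 -0.1977  0.    ] [ 0.6702 -0.2036  0.    ]
handle top .094 [ 0.6261 -0.1999  0.094 ] [ 0.6284 -0.163   0.094 ]
handle top side [ 0.6277 -0.1654  0.094 ] [ 0.6356 -0.1935  0.094 ] bot.034 [ 0.631  -0.2001  0.034 ] [ 0.6334 -0.1628  0.034 ]
s (252, 233, 51, 34) [[300, 234], [267, 234], [268, 245], [272, 237], [275, 243], [275, 238], [280, 238], [280, 260], [269, 262], [267, 248], [254, 248], [254, 265], [300, 264]]
s (261, 181, 46, 36) [[299, 181], [273, 187], [274, 195], [282, 187], [291, 189], [296, 200], [289, 207], [279, 208], [273, 197], [262, 199], [264, 215], [306, 206]]
s (578, 45, 62, 81) [[625, 45], [610, 46], [578, 92], [599, 125], [629, 124], [639, 115], [639, 55]]
d (296, 223, 63, 60) [[326, 223], [324, 230], [302, 240], [297, 236], [296, 244], [328, 282], [356, 267], [358, 255], [348, 245], [343, 263], [331, 253], [317, 260], [312, 254], [313, 244], [319, 239], [329, 240], [333, 230]]
d (365, 209, 59, 55) [[398, 209], [395, 216], [374, 221], [366, 217], [365, 222], [389, 263], [420, 254], [423, 243], [412, 231], [405, 248], [396, 237], [381, 240], [396, 233], [401, 214]]
d (76, 75, 17, 36) [[83, 75], [77, 80], [80, 110], [92, 108]]
```

```bash
python3 - <<'E'
from h import *
from scipy.spatial.transform import Rotation as Ro
s=robot.observe();w=s['ee_rot'];print(s['time'],s['tcp_pos'],np.round(Ro.from_quat([w[1],w[2],w[3],w[0]]).as_matrix(),3),s['grip_width'])
a=dict(np.load('pics/s1.png.npz'))
print(onz(a,257,184,.094),onz(a,271,182,.094))
E
python3 -m handwheel '[{"linear":[0,-0.04,0],"angular":[0,0,0],"grip":0.087}]' 20
```

```text
0.1 [ 6.49626204e-01 -3.39983758e-05  2.91273999e-01] [[-0.     1.    -0.002]
 [ 1.     0.    -0.   ]
 [-0.    -0.002 -1.   ]] 0.08713338751838985
[ 0.483265   -0.18371774  0.094     ] [ 0.47998074 -0.14875652  0.094     ]
time: 0.22
tcp_pos: [0.65, -0.0354, 0.2915]
ee_rot: [-0.001, 0.704, 0.71, 0.001]
contact_force: [0.8, 0.0, -0.3]
grip_width: 0.087
finger_force: 0.0
```

```bash
python3 -m handwheel '[{"linear":[-0.007,-0.047,0],"angular":[0,0,-1.5],"grip":0.087},{"linear":[-0.007,-0.047,0],"angular":[0,0,-1.5],"grip":0.087},{"linear":[-0.007,-0.047,-0.03],"angular":[0,0,-1.5],"grip":0.087},{"linear":[0,0,-0.03],"angular":[0,0,0],"grip":0.087},{"linear":[0,0,0],"angular":[0,0,0],"grip":0.087}]'
python3 - <<'E'
from h import *
from scipy.spatial.transform import Rotation as Ro
s=robot.observe();w=s['ee_rot'];T=np.eye(4);T[:3,:3]=Ro.from_quat([w[1],w[2],w[3],w[0]]).as_matrix();T[:3,3]=s['tcp_pos'];print(s['tcp_pos'],s['contact_force'])
im=save('wrist','w1.png'); np.save('pics/T.npy',T)
E
```

```text
time: 0.85
tcp_pos: [0.6272, -0.1809, 0.2289]
ee_rot: [-0.003, 0.735, 0.678, -0.002]
contact_force: [0.5, -0.0, -0.1]
grip_width: 0.0868
finger_force: 0.0
[ 0.62715127 -0.180928    0.22894299] [ 0.54212312 -0.010291   -0.08596   ]
```

View pics/w1.png

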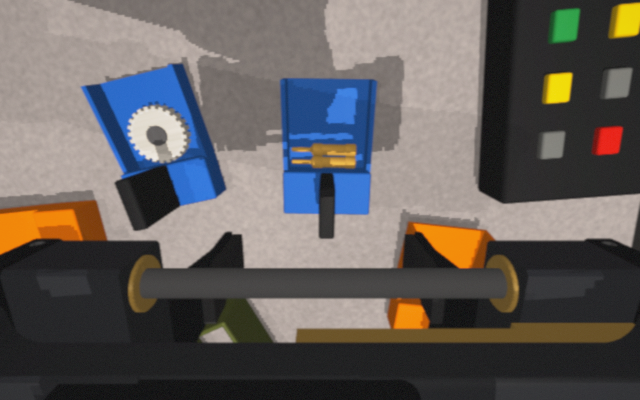

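```bash
python3 - <<'E'
from h import *
a=dict(np.load('pics/s1.png.npz'))
for z in(0,.03): print([np.round(onz(a,u,v,z)[:2],3).tolist() for u,v in((245,281),(241,314),(203,277),(186,312))])
im=dict(np.load('pics/w1.png.npz'));T=np.load('pics/T.npy');M=T@im['mount']
for u,v,z in((320,178,.094),(327,236,.094),(327,178,.094),(281,213,0.034),(369,213,0.034)):
    d=M[:3,:3]@np.array([(u-im['cx'])/im['fx'],(v-im['cy'])/im['fy'],1]);c=M[:3,3];print(np.round(c+d*(z-c[2])/d[2],4))
E
```

```text
[[0.699, -0.225], [0.778, -0.233], [0.68, -0.325], [0.762, -0.357]]
[[0.712, -0.22], [0.788, -0.228], [0.693, -0.317], [0.773, -0.348]]
[ 0.6264 -0.1543  0.094 ]
[ 0.628  -0.1991  0.094 ]
[ 0.6314 -0.1547  0.094 ]
[ 0.5855 -0.1973  0.034 ]
[ 0.6672 -0.2036  0.034 ]
```

```bash
python3 -m handwheel '[{"linear":[0,0,-0.04],"angular":[0,0,0],"grip":0.087},{"linear":[0,0,-0.04],"angular":[0,0,0],"grip":0.087},{"linear":[0.001,0,-0.034],"angular":[0,0,0],"grip":0.087},{"linear":[0,0,0],"angular":[0,0,0],"grip":0.087},{"linear":[0,0,0],"angular":[0,0,0],"grip":0.04},{"linear":[0,0,0],"angular":[0,0,0],"grip":0.005},{"linear":[0,0,0],"angular":[0,0,0],"grip":0.005},{"linear":[0,0,0],"angular":[0,0,0],"grip":0.005},{"linear":[0,0,0],"angular":[0,0,0],"grip":0.005},{"linear":[0,0,0],"angular":[0,0,0],"grip":0.005}]' 35
```

```text
time: 2.15
tcp_pos: [0.63, -0.181, 0.1183]
ee_rot: [0.0, 0.734, 0.679, -0.0]
contact_force: [-0.4, -0.9, -0.3]
grip_width: 0.0347
finger_force: 0.0
```

```bash
python3 -m handwheel '[{"linear":[0,0,-0.003],"angular":[0,0,0],"grip":0.005},{"linear":[0,0,0],"angular":[0,0,0],"grip":0.005},{"linear":[0,0,0],"angular":[0,0,0],"grip":0.005},{"linear":[0,0,0],"angular":[0,0,0],"grip":0.005},{"linear":[0,0,0],"angular":[0,0,0],"grip":0.005},{"linear":[0,0,0],"angular":[0,0,0],"grip":0.005},{"linear":[0,0,0],"angular":[0,0,0],"grip":0.005}]'
```

```text
time: 3.02
tcp_pos: [0.6299, -0.181, 0.1152]
ee_rot: [-0.0, 0.734, 0.679, -0.0]
contact_force: [0.7, -0.5, -2.2]
grip_width: 0.0117
finger_force: 35.0
```

```bash
python3 -m handwheel '[{"linear":[0,0,0],"angular":[0,0,0],"grip":0.005},{"linear":[0,0,0.008],"angular":[0,0,0],"grip":0.005},{"linear":[0,0,0.018],"angular":[0,0,0],"grip":0.005},{"linear":[0,0,0.025],"angular":[0,0,0],"grip":0.005},{"linear":[0,0,0.028],"angular":[0,0,0],"grip":0.005},{"linear":[0,0,0.025],"angular":[0,0,0],"grip":0.005},{"linear":[0,0,0.015],"angular":[0,0,0],"grip":0.005},{"linear":[0,0,0.008],"angular":[0,0,0],"grip":0.005},{"linear":[0,0,0],"angular":[0,0,0],"grip":0.005}]' 60
python3 -m handwheel '[{"linear":[-0.002,0.008,0],"angular":[0,0,0.5],"grip":0.005},{"linear":[-0.005,0.016,0],"angular":[0,0,0.5],"grip":0.005},{"linear":[-0.007,0.024,0],"angular":[0,0,1],"grip":0.005},{"linear":[-0.009,0.03,0],"angular":[0,0,1],"grip":0.005},{"linear":[-0.009,0.032,0],"angular":[0,0,1],"grip":0.005},{"linear":[-0.009,0.032,0],"angular":[0,0,1],"grip":0.005},{"linear":[-0.009,0.03,0],"angular":[0,0,1],"grip":0.005},{"linear":[-0.008,0.026,0],"angular":[0,0,1],"grip":0.005},{"linear":[-0.007,0.02,0],"angular":[0,0,0.5],"grip":0.005},{"linear":[-0.005,0.012,0],"angular":[0,0,0.5],"grip":0.005}]'
python3 -m handwheel '[{"linear":[-0.003,0.006,0],"angular":[0,0,0],"grip":0.005},{"linear":[-0.002,0.003,0],"angular":[0,0,0],"grip":0.005},{"linear":[0,0,0],"angular":[0,0,0],"grip":0.005}]'
python3 - <<'E'
from h import *
from scipy.spatial.transform import Rotation as Ro
s=robot.observe();w=s['ee_rot'];T=np.eye(4);T[:3,:3]=Ro.from_quat([w[1],w[2],w[3],w[0]]).as_matrix();T[:3,3]=s['tcp_pos'];print(s['tcp_pos'],np.round(T[:3,0],3),s['joints'])
np.save('pics/T.npy',T)
a=save('scene','s2.png');b=save('side','d2.png');w=save('wrist','w2.png')
c=[cv2.resize(a['color'][150:290,250:410],(400,350)),cv2.resize(b['color'][60:200,200:360],(400,350)),cv2.resize(w['color'],(400,250))]
o=np.zeros((600,800,3),np.uint8);o[:350,:400]=c[0];o[:350,400:]=c[1];o[350:,:400]=c[2]
cv2.imwrite('pics/m2.png',o[:,:,::-1])
E
```

```text
time: 4.15
tcp_pos: [0.6301, -0.181, 0.2426]
ee_rot: [0.0, 0.734, 0.679, 0.0]
contact_force: [0.2, -0.1, -1.8]
grip_width: 0.0118
finger_force: 60.0
time: 5.4
tcp_pos: [0.5596, 0.0503, 0.2423]
ee_rot: [0.0, 0.685, 0.729, 0.0]
contact_force: [-0.4, -0.1, -1.6]
grip_width: 0.0118
finger_force: 60.0
time: 5.78
tcp_pos: [0.5551, 0.0573, 0.2422]
ee_rot: [0.0, 0.686, 0.728, -0.0]
contact_force: [-0.2, -0.3, -2.8]
grip_width: 0.012
finger_force: 60.0
[0.55509392 0.05731095 0.24222778] [-0.06   0.998 -0.   ] [-0.03026592  0.16227863 -0.13310945  1.74711193  0.02308167  1.23371583
 -0.10921805]
```

View pics/m2.png

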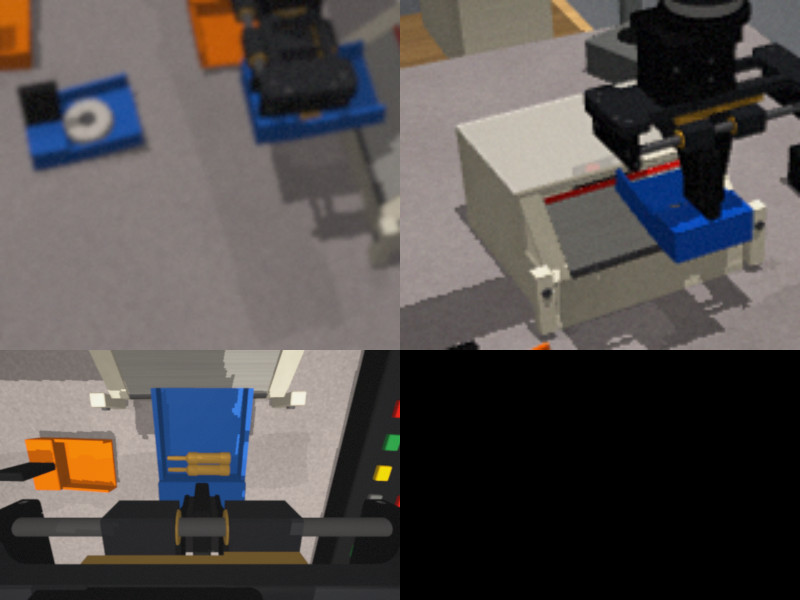

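The tray is lifted, with both plugs lying against the block (wrist 200,462) and the nose central between the posts. Next: forward, down onto the gate, and hold.

```bash
python3 -m handwheel '[{"linear":[-0.001,0.006,0],"angular":[0,0,0],"grip":0.005},{"linear":[-0.001,0.01,0],"angular":[0,0,0],"grip":0.005},{"linear":[-0.001,0.01,-0.006],"angular":[0,0,0],"grip":0.005},{"linear":[-0.001,0.007,-0.012],"angular":[0,0,0],"grip":0.005},{"linear":[0,0,-0.014],"angular":[0,0,0],"grip":0.005},{"linear":[0,0,-0.012],"angular":[0,0,0],"grip":0.005},{"linear":[0,0,-0.008],"angular":[0,0,0],"grip":0.005},{"linear":[0,0,-0.008],"angular":[0,0,0],"grip":0.005},{"linear":[0,0,-0.007],"angular":[0,0,0],"grip":0.005},{"linear":[0,0,0],"angular":[0,0,0],"grip":0.005}]'
python3 -m handwheel '[{"linear":[0,0,0],"angular":[0,0,0],"grip":0.005},{"linear":[0,0,0],"angular":[0,0,0],"grip":0.005}]'
python3 - <<'E'
from h import *
a=save('scene','s3.png');b=save('side','d3.png');w=save('wrist','w3.png')
c=[cv2.resize(a['color'][130:270,270:430],(400,350)),cv2.resize(b['color'][60:200,200:360],(400,350)),cv2.resize(w['color'],(400,250))]
o=np.zeros((600,800,3),np.uint8);o[:350,:400]=c[0];o[:350,400:]=c[1];o[350:,:400]=c[2]
cv2.imwrite('pics/m3.png',o[:,:,::-1])
E
```

```text
time: 7.18
tcp_pos: [0.5514, 0.0919, 0.1757]
ee_rot: [-0.0, 0.685, 0.728, 0.001]
contact_force: [-0.1, 2.1, 3.1]
grip_width: 0.0117
finger_force: 60.0
time: 7.42
tcp_pos: [0.5514, 0.0917, 0.1759]
ee_rot: [0.0, 0.685, 0.728, 0.001]
contact_force: [-0.8, 3.3, 3.6]
grip_width: 0.0117
finger_force: 60.0
```

View pics/m3.png

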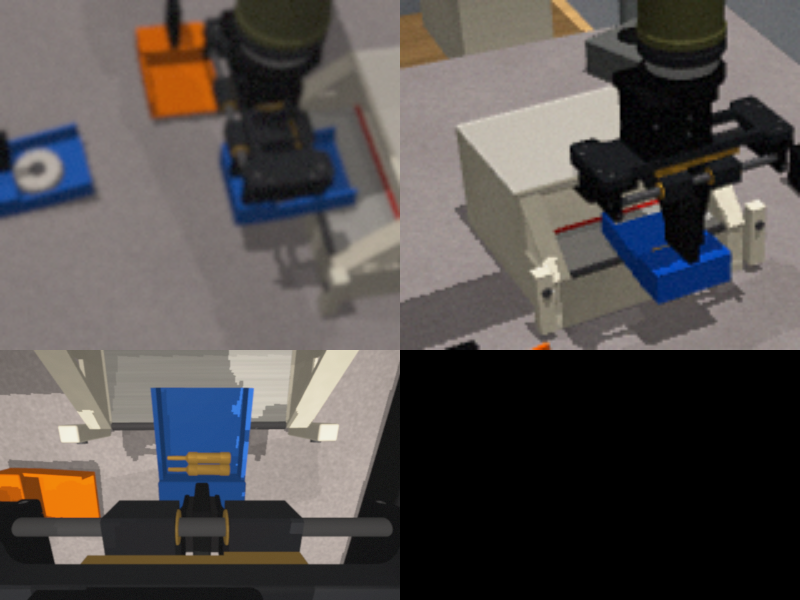

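The gate's red edge is pushed down (side inset 605,215) and the plugs are still at the block (wrist inset 200,462). Now tip about the nose.

```bash
python3 -m handwheel '[{"linear":[-0.001,0.009,0.007],"angular":[-5,-0.3,0],"grip":0.005},{"linear":[-0.001,0.010,0.004],"angular":[-5,-0.3,0],"grip":0.005},{"linear":[-0.001,0.010,0.003],"angular":[-5,-0.3,0],"grip":0.005},{"linear":[-0.001,0.011,0.002],"angular":[-5,-0.3,0],"grip":0.005},{"linear":[-0.001,0.0115,0.001],"angular":[-5,-0.3,0],"grip":0.005},{"linear":[-0.001,0.012,0.001],"angular":[-5,-0.3,0],"grip":0.005},{"linear":[-0.001,0.012,0.0025],"angular":[-5,-0.3,0],"grip":0.005},{"linear":[-0.001,0.012,0.0015],"angular":[-5,-0.3,0],"grip":0.005},{"linear":[0,0,0],"angular":[0,0,0],"grip":0.005},{"linear":[0,0,0],"angular":[0,0,0],"grip":0.005}]'
python3 -m handwheel '[{"linear":[0,0,0],"angular":[0,0,0],"grip":0.005},{"linear":[0,0,0],"angular":[0,0,0],"grip":0.005},{"linear":[0,0,0],"angular":[0,0,0],"grip":0.005},{"linear":[0,0,0],"angular":[0,0,0],"grip":0.005}]'
python3 - <<'E'
from h import *
from scipy.spatial.transform import Rotation as Ro
s=robot.observe();w=s['ee_rot'];R=Ro.from_quat([w[1],w[2],w[3],w[0]]).as_matrix();n=s['tcp_pos']+R@[.1,0,.102]-np.array([.546,.1566,.06]);print('nose',n,R[:,0])
a=save('scene','s4.png');b=save('side','d4.png');w=save('wrist','w4.png')
c=[cv2.resize(a['color'][130:270,350:510],(400,350)),cv2.resize(b['color'][60:200,200:360],(400,350)),cv2.resize(w['color'],(400,250))]
o=np.zeros((600,800,3),np.uint8);o[:350,:400]=c[0];o[:350,400:]=c[1];o[350:,:400]=c[2]
cv2.imwrite('pics/m4.png',o[:,:,::-1])
E
```

```text
time: 8.82
tcp_pos: [0.5444, 0.1813, 0.1985]
ee_rot: [0.25, 0.643, 0.686, -0.232]
contact_force: [-0.1, 7.7, 7.6]
grip_width: 0.0115
finger_force: 60.0
time: 9.32
tcp_pos: [0.5444, 0.1812, 0.1985]
ee_rot: [0.25, 0.643, 0.686, -0.231]
contact_force: [1.1, 7.6, 6.1]
grip_width: 0.0116
finger_force: 60.0
nose [-0.00173068  0.03605145 -0.00389172] [-0.04694942  0.76659888 -0.64040761]
```

View pics/m4.png

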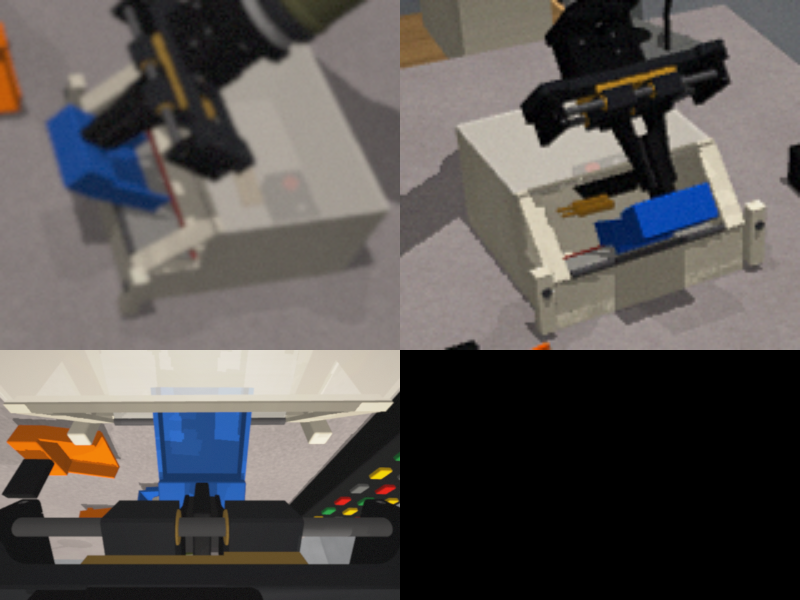

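The pan is empty; one plug is visible in the shelf (side inset 585,207). I'll locate both.

```bash
python3 - <<'E'
from h import *
for f in('s4','d4'):
    im=dict(np.load(f'pics/{f}.png.npz'));hsv=cv2.cvtColor(im['color'],cv2.COLOR_RGB2HSV)
    m=cv2.inRange(hsv,(10,60 if f=='s4' else 110,50),(26,255,255)) 
    for c in cv2.findContours(m,0,2)[0]:
        x,y,w,h=cv2.boundingRect(c)
        if cv2.contourArea(c)<8: continue
        p=onz(im,x+w/2,y+h/2,.026);d=p[:2]-[.546,.1566]
        if 0<d[1]+.06*0<.26 and abs(d[0])<.12: print(f,(x,y,w,h),np.round(d,3))
im=dict(np.load('pics/s4.png.npz'));print([np.round(onz(im,u,v,.026)[:2]-[.546,.1566],3) for u,v in((450,198),(450,209))])
o=np.hstack([cv2.resize(im['color'][170:230,415:495],(400,300),interpolation=2),cv2.resize(np.load('pics/d4.png.npz')['color'][115:175,235:315],(400,300),interpolation=2)])
cv2.imwrite('pics/m5.png',cv2.convertScaleAbs(o[:,:,::-1],alpha=1.3))
E
```

```text
s4 (430, 168, 7, 10) [-0.11   0.142]
d4 (263, 138, 23, 9) [-0.008  0.156]
[array([-0.023,  0.165]), array([0.011, 0.155])]
```

View pics/m5.png

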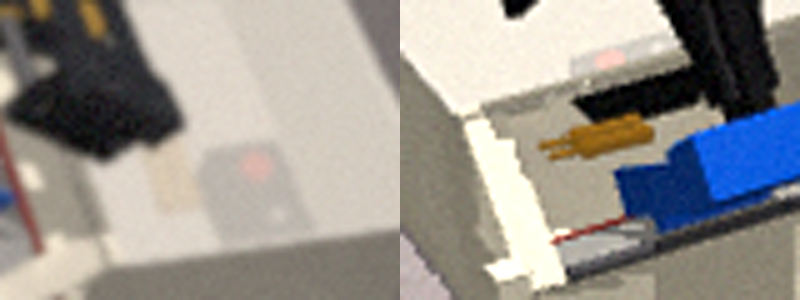

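Both plugs lie side by side in the shelf about 0.16 m in, short of the tally box (two pins at 545,145 and 545,155). Now draw out along the tray axis, then level it.

```bash
python3 -m handwheel '[{"linear":[0,-0.004,0.0035],"angular":[0,0,0],"grip":0.005},{"linear":[0.0005,-0.008,0.007],"angular":[0,0,0],"grip":0.005},{"linear":[0.0005,-0.008,0.007],"angular":[0,0,0],"grip":0.005},{"linear":[0.0005,-0.008,0.007],"angular":[0,0,0],"grip":0.005},{"linear":[0.0005,-0.008,0.007],"angular":[0,0,0],"grip":0.005},{"linear":[0.0005,-0.008,0.007],"angular":[0,0,0],"grip":0.005},{"linear":[0.0005,-0.01,0.008],"angular":[0,0,0],"grip":0.005},{"linear":[0.0005,-0.012,0.008],"angular":[0,0,0],"grip":0.005},{"linear":[0.001,-0.02,0.005],"angular":[0,0,0],"grip":0.005},{"linear":[0.001,-0.02,0],"angular":[0,0,0],"grip":0.005}]'
python3 -m handwheel '[{"linear":[0.002,-0.03,0],"angular":[5,0.3,0],"grip":0.005},{"linear":[0.002,-0.03,0],"angular":[5,0.3,0],"grip":0.005},{"linear":[0.002,-0.03,0],"angular":[5,0.3,0],"grip":0.005},{"linear":[0.002,-0.03,0],"angular":[5,0.3,0],"grip":0.005},{"linear":[0.002,-0.03,0],"angular":[5,0.3,0],"grip":0.005},{"linear":[0.002,-0.03,0],"angular":[5,0.3,0],"grip":0.005},{"linear":[0.002,-0.02,0],"angular":[5,0.3,0],"grip":0.005},{"linear":[0.002,-0.01,0],"angular":[5,0.3,0],"grip":0.005},{"linear":[0,0,0],"angular":[0,0,0],"grip":0.005}]'
python3 - <<'E'
from h import *
from scipy.spatial.transform import Rotation as Ro
s=robot.observe();w=s['ee_rot'];R=Ro.from_quat([w[1],w[2],w[3],w[0]]).as_matrix();print(R)
a=save('scene','s5.png');b=save('side','d5.png');w=save('wrist','w5.png')
c=[cv2.resize(a['color'][130:290,250:510],(400,246)),cv2.resize(b['color'][60:200,200:360],(400,350)),cv2.resize(w['color'],(400,250))]
o=np.zeros((600,800,3),np.uint8);o[:246,:400]=c[0];o[:350,400:]=c[1];o[350:,:400]=c[2]
cv2.imwrite('pics/m6.png',o[:,:,::-1])
E
```

```text
time: 10.72
tcp_pos: [0.5487, 0.0708, 0.2574]
ee_rot: [0.25, 0.644, 0.684, -0.235]
contact_force: [-0.2, 0.3, -1.3]
grip_width: 0.0115
finger_force: 60.0
time: 11.85
tcp_pos: [0.5632, -0.142, 0.2563]
ee_rot: [0.0, 0.688, 0.726, -0.001]
contact_force: [-0.0, 0.2, -1.5]
grip_width: 0.0118
finger_force: 60.0
[[-0.05431735  0.99852297 -0.00122715]
 [ 0.99852053  0.05431403 -0.0025954 ]
 [-0.00252492 -0.00136631 -0.99999588]]
```

View pics/m6.png

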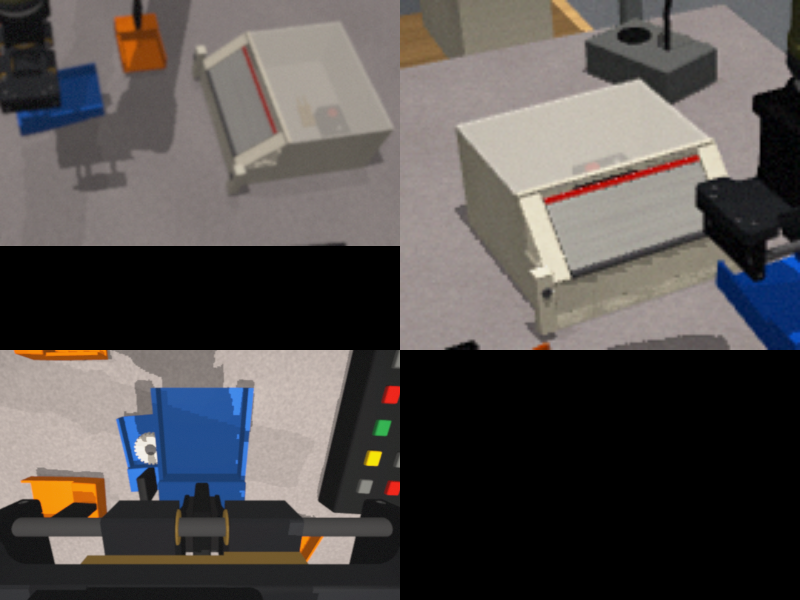

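Gate shut (red edge back at the cover), pan empty. Now set the tray down at its old spot.

```bash
python3 -m handwheel '[{"linear":[0.015,-0.007,0],"angular":[0,0,-2],"grip":0.005},{"linear":[0.02,-0.01,0],"angular":[0,0,-2],"grip":0.005},{"linear":[0.02,-0.01,0],"angular":[0,0,-2],"grip":0.005},{"linear":[0.015,-0.005,-0.01],"angular":[0,0,-1],"grip":0.005},{"linear":[0,0,-0.03],"angular":[0,0,0],"grip":0.005},{"linear":[0,0,-0.035],"angular":[0,0,0],"grip":0.005},{"linear":[0,0,-0.03],"angular":[0,0,0],"grip":0.005},{"linear":[0,0,-0.02],"angular":[0,0,0],"grip":0.005},{"linear":[0,0,-0.01],"angular":[0,0,0],"grip":0.005},{"linear":[0,0,0],"angular":[0,0,0],"grip":0.005}]'
```

```text
time: 13.25
tcp_pos: [0.6345, -0.1691, 0.1216]
ee_rot: [-0.0, 0.728, 0.685, -0.0]
contact_force: [0.2, -0.1, -1.6]
grip_width: 0.0117
finger_force: 60.0
```

```bash
python3 -m handwheel '[{"linear":[0,0,-0.003],"angular":[0,0,0],"grip":0.005},{"linear":[0,0,-0.002],"angular":[0,0,0],"grip":0.005},{"linear":[0,0,-0.0015],"angular":[0,0,0],"grip":0.005},{"linear":[0,0,0],"angular":[0,0,0],"grip":0.005}]'
```

```text
time: 13.75
tcp_pos: [0.6345, -0.1696, 0.1153]
ee_rot: [0.0, 0.728, 0.685, 0.0]
contact_force: [-0.7, 0.1, -2.0]
grip_width: 0.0116
finger_force: 60.0
```

```bash
python3 -m handwheel '[{"linear":[0,0,-0.001],"angular":[0,0,0],"grip":0.005},{"linear":[0,0,0],"angular":[0,0,0],"grip":0.005}]'; python3 -m handwheel '[{"linear":[0,0,0],"angular":[0,0,0],"grip":0.03},{"linear":[0,0,0],"angular":[0,0,0],"grip":0.05},{"linear":[0,0,0],"angular":[0,0,0],"grip":0.05},{"linear":[0,0,0],"angular":[0,0,0],"grip":0.05},{"linear":[0,0,0.01],"angular":[0,0,0],"grip":0.05},{"linear":[0,0,0.04],"angular":[0,0,0],"grip":0.05},{"linear":[0,0,0.05],"angular":[0,0,0],"grip":0.05},{"linear":[0,0,0.04],"angular":[0,0,0],"grip":0.05},{"linear":[0,0,0.02],"angular":[0,0,0],"grip":0.05},{"linear":[0,0,0],"angular":[0,0,0],"grip":0.05}]'
python3 - <<'E'
from h import *
a=save('scene','s6.png');b=save('side','d6.png')
o=np.zeros((600,800,3),np.uint8);o[:246,:400]=cv2.resize(a['color'][130:290,250:510],(400,246));o[:500,400:]=cv2.resize(b['color'][80:330,230:430],(400,500))
cv2.imwrite('pics/m7.png',o[:,:,::-1])
E
```

```text
time: 14.0
tcp_pos: [0.6347, -0.1695, 0.1149]
ee_rot: [0.0, 0.728, 0.685, 0.0]
contact_force: [-1.2, 0.7, 1.5]
grip_width: 0.0116
finger_force: 60.0
time: 15.25
tcp_pos: [0.6351, -0.1697, 0.2757]
ee_rot: [0.001, 0.728, 0.685, 0.001]
contact_force: [-0.6, 0.1, -1.2]
grip_width: 0.0498
finger_force: 0.0
```

View pics/m7.png

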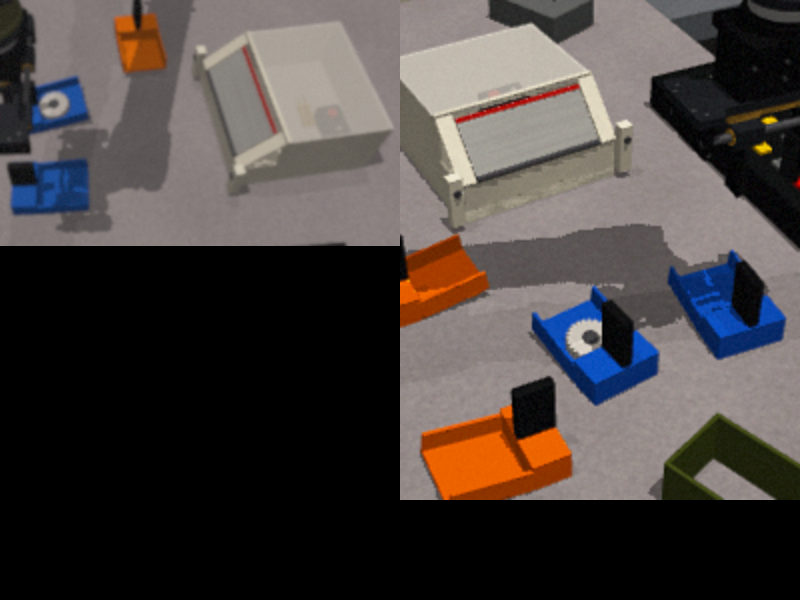

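The tray stands upright and released (side inset 725,305), the gate is shut (515,105), and the bystanders are unmoved.

```bash
python3 -c "
from bench import robot
print(robot.hand_in())"
```

```text
the job is handed in; nothing more can be done
None
```

The job is handed in, with no verdict returned: both plugs were seen lying in the shelf, the gate is shut, and the tray stands upright and released near its old spot with the gear tray, tally box and hood looking undisturbed.

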